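# Clip the spice jar back under the rack's board

### The job

The spice jar with the dark blue cap has been left out on the worktop. Put it back in the low wooden spice rack: keeping it upright, slide it in under the board into the empty bay, the one with the dark blue dot on the board above it, and press it fully home so that the spring clip closes round it. Let go and leave the other jars, the pepper mill and the tins where they stand.

Things in the scene. Friction and masses are not known exactly. Their poses are not given: they have to be found in the camera images.
- jar_navy: The jar to put away: small round clear spice jar with a dark blue (navy) cap, 46 mm diameter, 85 mm tall, 0.05 to 0.1 kg; standing loose and alone on the worktop in front of the rack. Origin: centre of its underside, z up along the jar. It narrows above about 45 mm: grip the straight glass below that.
- rack: Low pale-wood spice rack fixed to the worktop, 384 mm wide, 98 mm high, open at its front, closed at back and sides. Origin on the worktop at the middle bay's seat; x points into the rack (away from the robot), y along it, z up. Three bays, seats at x 0 and y +105, 0, -105 mm, on the bare worktop; side panels' inner faces at y +-182 mm. The back panel begins at x +58 mm.
- edge (a point): Middle of the lower front edge of the board on top of the rack: x -24 mm, z 94 mm in the rack's frame. The board is 4 mm thick (94 to 98 mm above the worktop), overhangs all bays and ends at x +64 mm. Nothing stands on it.
- clip (a point): Middle of the mouth of the middle bay's spring clip (x -12, z 10 mm in the rack's frame); all bays have the same. Two sprung, slippery steel bands 5 to 15 mm above the worktop, up to 34 mm either side; beads leave a 39 mm mouth, flared to 60 mm at x -27 mm. A jar pushed along rack +x (about 2 to 5 N) spreads them, snaps in and meets a stop rail, 18 mm high, face at x +23.5 mm.
- dot: Dark blue round sticker, 24 mm diameter, on top of the rack's board, exactly above the seat of the empty bay (same x, y as that seat). Origin at its centre; no thickness to speak of.
- jar_teal: Clear spice jar with teal cap, 44 mm diameter, 76 mm tall, loose, standing in one of the rack's clips. Origin: centre of its underside.
- jar_red: Spice jar with red cap, 39 mm diameter, 88 mm tall, loose, standing in another of the rack's clips. Origin: centre of its underside.
- mill: Wooden pepper mill, 58 mm diameter, 160 mm tall, standing to the left of the rack; bystander. Origin: centre of its underside.
- tin: Food tin, 75 mm diameter, 58 mm tall, on the right; bystander. Origin: centre of its underside.
- tin_flat: Flat food tin, 86 mm diameter, 40 mm tall, on the right; bystander. Origin: centre of its underside.
Not all that is in view belongs to the job. Leave any orange look-alike of the jar_red alone. What is shaped like the jar_navy but green is not meant.

How it is judged:
By the outcome, as a careful person would: the job done as asked, in the order asked, and still so for the second after the job is handed in, with the robot touching nothing.
It also fails if it takes over 51 s, if anything falls off the work surface, if the arm or the gripper's body presses on something with over 40 N, if the wrist force passes 120 N, or if a joint passes its speed limit or range.

### The arm

A 6-joint arm with a two-finger parallel gripper is mounted at the origin on a cart in front of the work surface, level with it; the furniture and walls round the work are solid. World frame = base frame: x ahead of the robot, y to its left, z up, the work surface at z = 0. Lengths are in m, angles in degrees, forces in N, time in s.
With the tool pointing down it reaches from about 0.275 to 0.825 m from the base axis. Payload 5.2 kg.
Tool frame: the origin (TCP) lies at the very end of the fingers, on their centre line; the grasp point (between the pads) lies 19 mm behind it (r.pinch_z is the distance from the TCP to the grasp point, in m); z points along the fingers, y is the line along which they close (so a half turn about z gives the same grasp; the last joint's range is limited). The gripper opens to 93 mm and grips with 3 to 60 N. Pads are 15 mm wide; open, the fingers measure 128 mm over their backs; the gripper's body (75 mm by 188 mm) begins 65 mm behind the grasp point.
Start: joints at [-85.588, 14.817, 87.949, -0, 77.235, -11.62], TCP at [0.152, -0.529, 0.219] pointing down, gripper open.
Joint ranges: [-179.93, 179.93], [-52.35, 119.4], [10.71, 147.94], [-69.91, 249.91], [12.55, 155.21], [-178.61, 178.61]. Speed limits (degrees/s): [147.25, 147.25, 180, 180, 180, 180].

### API

Orientations are given as a 3x3 rotation matrix whose columns are the frame's x, y, z axes.
In Python, from rig import r gives the robot as it stands.
- The arm moves only by the tool play_rows, never from a script. Its argument "motion" is a list of rows, each an object with "offset": the shift along the tool's x, y, z in m, a list of three; "yaw": the turn about the tool's z in rad; "jaw": the finger opening in m, from 0 to 0.093. In form: [{"offset": [tx, ty, tz], "yaw": yaw, "jaw": jaw}, ...]. A call has exactly 10 rows; each row shifts and turns the commanded pose from where the row before left it, along the tool's axes as they then stand; what a row does not reach is not made up. A row lasts 1/12 s, in which the tool goes at most 41.7 mm and 7.16 degrees, less where a joint would pass 70% of its speed; a pose out of reach is approached as far as the arm can. A call is refused whole if a number of a shift passes 0.0417 or a number of a turn 0.125, either way. A call with a gripper value outside its range is refused whole. The fingers move at their own pace and stop on an object; the grip force is fixed at half the most. Time passes only in rows, so rows that do not move let the fingers close, or fill a call up. It gives the time, the measured TCP pose, the force, the opening and the grip force at its end, in the units of the state.
- r.read_state(): the state, without advancing time (a new reading comes with each control period).
- r.grab_frame(name): name is "side" or "top"; returns the picture (400x640x3 uint8, red, green, blue); there is no depth.
- r.get_calibration(name): a dict with "mtx" (3x3 intrinsics, pixels), "distortion" ([k1, k2, p1, p2, k3] as OpenCV has them; the pictures are not rectified), "pose" (4x4, takes a point from camera to world coordinates). Camera axes: x right, y up, looking along -z (the intrinsics and any distortion apply to the point x, -y, -z); pixel columns grow to the right and rows downward; lengths in m; the calibration is good to about 2 mm. A picture is of the moment at which its call begins. get_calibration takes no time and is no camera call.
- r.hand_in(): hands the job in; it is judged then, once.
Trained networks look in the newest picture that a camera, given by its name, has taken for a name from the list of things; names that differ only in an ending like _2 or _b are one class to them, and where a whole thing is asked for, a point or a joint stands for the part that bears it (a point fixed in the world has none). Each returns a list of dicts, best first, with "p" (0 to 1); they miss things now and then, are a little off and sometimes report something else, mostly with a low value. They report only what shows in the picture. A call takes as long as a camera call. They do not tell look-alikes from the thing itself.
- r.trace(camera, query): "pixels" (400x640 bool, what is visible of it) and "bbox" ([left, top, right, bottom] in pixels, round what is visible of it).
The state is a dict: "time_s": time; "qpos": joint angles; "joint_velocities": joint speeds; "joint_torque": joint torques, N m; "position": TCP position; "tool_rot": TCP orientation; "wrist_force": force on the tool from outside, world axes, zero at the start; "torque": the same for the moment, N m; "width": finger opening in m; "grip_force": force on a finger pad.
Only numpy, scipy, OpenCV 4.12 (cv2) and the standard library are available. Lean on these libraries where they do the work, as an engineer would, in place of code of your own. Each camera call takes 0.05 s, during which the arm holds its last target. There are 200 camera calls.

## Working session

There is one attempt and no reset: what is moved stays moved. The work goes in short steps, Python scripts to look and compute and a tool call to move; the robot and the scene stay as the last step left them, time stands still between calls to the robot, and variables do not carry over. Pictures are saved under pics/ and viewed, at most 10 in all, crops included, and the job is handed in when it is done.

Besides the shell and the picture viewer there is one more tool, called after "Call:" as name(argument=value, ...) on one line, values as JSON. play_rows: Moves the arm, as the interface text tells. Its arguments: {"type":"object","properties":{"motion":{"type":"array","items":{"type":"object","properties":{"offset":{"type":"array","items":{"type":"number"}},"yaw":{"type":"number"},"jaw":{"type":"number"}}}}},"required":["motion"]}

```bash
mkdir -p pics; ls; python3 - <<'E'
from rig import r
import cv2
for n in("side","top"):
    im=r.grab_frame(n); cv2.imwrite(f"pics/{n}0.png",im[:,:,::-1])
    c=r.get_calibration(n); print(n,c)
    for q in("jar_navy","dot","rack"):
        print(q,[(round(d["p"],2),d["bbox"]) for d in r.trace(n,q)][:4])
s=r.read_state(); print(s)
E
```

```text
pics
side {'mtx': array([[396.87883866,   0.        , 316.5725711 ],
       [  0.        , 396.87883866, 197.6532765 ],
       [  0.        ,   0.        ,   1.        ]]), 'distortion': array([-0.01913734,  0.        ,  0.        ,  0.        ,  0.        ]), 'pose': array([[-0.84449385,  0.3458896 , -0.40888938,  0.11410751],
       [-0.53553681, -0.53751074,  0.65136973,  0.76819792],
       [ 0.00551958,  0.76905305,  0.63916112,  0.84091319],
       [ 0.        ,  0.        ,  0.        ,  1.        ]])}
jar_navy [(0.94, [329.9, 196.0, 344.4, 230.7]), (0.74, [325.5, 227.8, 344.8, 262.6])]
dot []
rack [(0.62, [244.1, 149.1, 338.3, 241.9])]
top {'mtx': array([[382.48435798,   0.        , 312.63255013],
       [  0.        , 382.48435798, 200.63724486],
       [  0.        ,   0.        ,   1.        ]]), 'distortion': array([-0.05470555,  0.        ,  0.        ,  0.        ,  0.        ]), 'pose': array([[-1.79292495e-02,  9.93453091e-01, -1.12825073e-01,
         4.41691864e-01],
       [-9.99623092e-01, -1.54645125e-02,  2.26831146e-02,
         3.62245634e-04],
       [ 2.0789
[... 442 characters left out ...]
2355181e+01, -1.16193875e+01]), 'joint_velocities': array([-0.10396901, -0.05068331,  0.01249066,  0.02774553,  0.01013026,
        0.01360068]), 'joint_torque': array([-4.36068431e-04, -4.36718631e+01, -2.83928597e+01,  7.18091056e-02,
        3.41459038e-02, -5.92856350e-05]), 'position': array([ 0.15189686, -0.52851269,  0.21850922]), 'tool_rot': array([[ 9.61110430e-01,  2.76164332e-01, -4.77010195e-05],
       [ 2.76164333e-01, -9.61110375e-01,  3.29947774e-04],
       [ 4.52738619e-05, -3.30289567e-04, -9.99999944e-01]]), 'wrist_force': array([ 0.34512232,  0.3567425 , -0.40695637]), 'torque': array([0.01943778, 0.01832194, 0.06361404]), 'grip_force': 0.0, 'width': 0.09282454780964923}
```

View pics/side0.png

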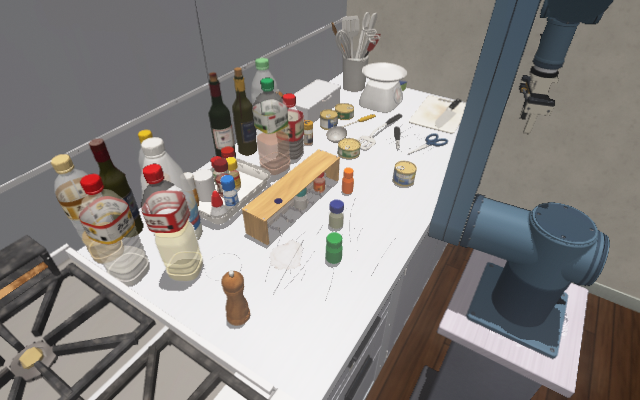

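View pics/top0.png

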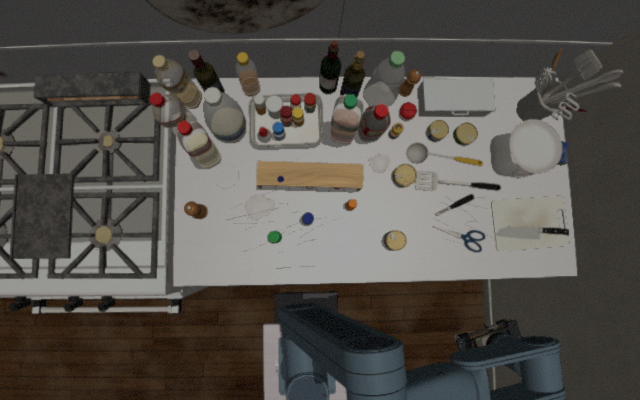

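The side view shows the navy-capped jar at (337,215), with a green look-alike at (334,248) and an orange one at (348,181). The rack's navy dot is at (278,201). In the top view the navy cap is at (308,218), the dot at (281,179), and the rack's board spans about x 257–363, y 161–190.

```bash
cat > h.py <<'E'
import numpy as np, cv2
from rig import r
def ray(n,uv):
    c=r.get_calibration(n); p=cv2.undistortPoints(np.array([[uv]],float),c["mtx"],c["distortion"])[0,0]
    T=c["pose"]; return T[:3,3],T[:3,:3]@np.array([p[0],-p[1],-1])
def onz(n,uv,z):
    o,d=ray(n,uv); return o+d*(z-o[2])/d[2]
def proj(n,P):
    c=r.get_calibration(n); T=np.linalg.inv(c["pose"]); q=np.atleast_2d(P)@T[:3,:3].T+T[:3,3]; q=q*[1,-1,-1]
    return cv2.projectPoints(q,np.zeros(3),np.zeros(3),c["mtx"],c["distortion"])[0][:,0]
def tri(a,b):
    (o1,d1),(o2,d2)=ray("top",a),ray("side",b)
    A=np.c_[d1,-d2]; t=np.linalg.lstsq(A,o2-o1,rcond=None)[0]
    p,q=o1+t[0]*d1,o2+t[1]*d2; return (p+q)/2,np.linalg.norm(p-q)
def blue(im,c,w):
    x,y=c; s=im[y-w:y+w+1,x-w:x+w+1].astype(float)
    k=np.clip(s[:,:,2]-np.maximum(s[:,:,0],s[:,:,1])-25,0,40)
    Y,X=np.mgrid[y-w:y+w+1,x-w:x+w+1]; return (k*X).sum()/k.sum(),(k*Y).sum()/k.sum(),(k>0).sum()
E
python3 - <<'E'
from h import *
t=cv2.imread("pics/top0.png")[:,:,::-1]; s=cv2.imread("pics/side0.png")[:,:,::-1]
dt,ds=blue(t,(281,179),6),blue(s,(278,201),6); jt,js=blue(t,(308,218),9),blue(s,(337,206),9)
print(dt,ds,jt,js)
print("dot",onz("top",dt[:2],.098),onz("side",ds[:2],.098),tri(dt[:2],ds[:2]))
print("cap",onz("top",jt[:2],.083),onz("side",js[:2],.078),tri(jt[:2],js[:2]))
# board mask in top: wood colour
hsv=cv2.cvtColor(np.ascontiguousarray(t),cv2.COLOR_RGB2HSV)
m=((hsv[:,:,1]>70)&(hsv[:,:,0]<25)&(hsv[:,:,2]>110)).astype(np.uint8); m[:150]=0;m[200:]=0;m[:,:245]=0;m[:,:][:,375:]=0
m=cv2.morphologyEx(m,cv2.MORPH_CLOSE,np.ones((11,11)))
n,l,st,_=cv2.connectedComponentsWithStats(m); k=1+np.argmax(st[1:,4]); print(st[k])
pts=[]
for e in(0,1):
    P=[]
    for x in range(265,356,3):
        ys=np.where(l[:,x]==k)[0]; P.append(onz("top",(x,ys.min()-.5 if e==0 else ys.max()+.5),.098))
    P=np.array(P); f=np.polyfit(P[:,1],P[:,0],1); print("edge x=a*y+b",f,"yaw deg",-np.degrees(np.arctan(f[0])),np.std(P[:,0]-np.polyval(f,P[:,1])))
a=cv2.resize(t[140:250,240:380],None,fx=4,fy=4,interpolation=cv2.INTER_CUBIC)
b=cv2.resize(s[140:280,230:370],None,fx=4,fy=4,interpolation=cv2.INTER_CUBIC)
cv2.imwrite("pics/ct.png",a[:,:,::-1]);cv2.imwrite("pics/cs.png",b[:,:,::-1])
E
```

```text
(np.float64(280.30172413793105), np.float64(178.625), np.int64(17)) (np.float64(278.1666666666667), np.float64(200.63690476190476), np.int64(23)) (np.float64(307.6744540375825), np.float64(217.93753174200103), np.int64(92)) (np.float64(336.43741834334986), np.float64(204.12281160177685), np.int64(153))
dot [0.67657121 0.08384277 0.098     ] [0.67580004 0.08281263 0.098     ] (array([0.67596395, 0.08350986, 0.09854209]), np.float64(0.001169383881539042))
cap [ 0.53503097 -0.01200315  0.083     ] [ 0.53686869 -0.01578649  0.078     ] (array([ 0.53501172, -0.01207153,  0.08156852]), np.float64(0.00025830379252723826))
[ 257  161  106   27 2507]
edge x=a*y+b [0.04174898 0.73542169] yaw deg -2.3906519549488654 0.0010070455745514824
edge x=a*y+b [0.04374106 0.64908151] yaw deg -2.5045816867187543 0.0012006499074311862
```

View pics/ct.png

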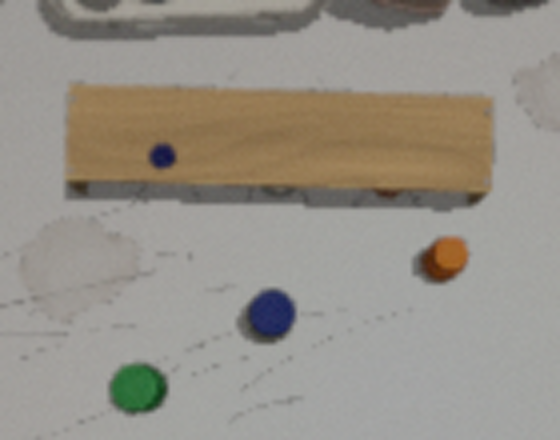

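View pics/cs.png

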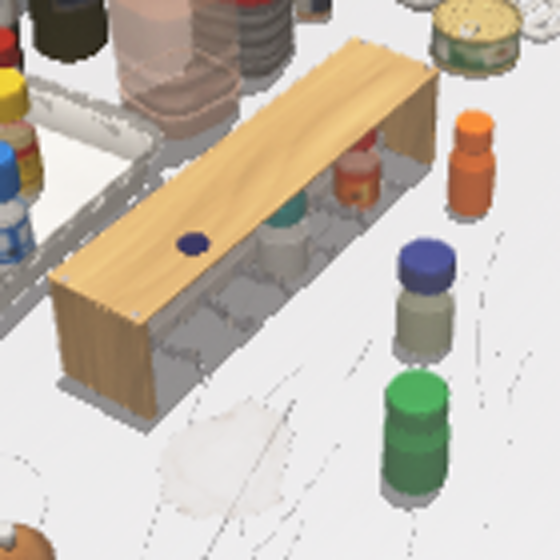

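Call:
play_rows(motion=[{"offset": [0, 0, 0], "yaw": 0.1075, "jaw": 0.093}, {"offset": [0, 0, 0], "yaw": 0.1075, "jaw": 0.093}, {"offset": [0, 0, 0], "yaw": 0.1075, "jaw": 0.093}, {"offset": [0.021, -0.031, 0.002], "yaw": 0, "jaw": 0.093}, {"offset": [0.021, -0.031, 0.002], "yaw": 0, "jaw": 0.093}, {"offset": [0.021, -0.031, 0.002], "yaw": 0, "jaw": 0.093}, {"offset": [0.021, -0.031, 0.002], "yaw": 0, "jaw": 0.093}, {"offset": [0.021, -0.031, 0.002], "yaw": 0, "jaw": 0.093}, {"offset": [0.021, -0.031, 0.002], "yaw": 0, "jaw": 0.093}, {"offset": [0.021, -0.031, 0.002], "yaw": 0, "jaw": 0.093}])

```text
time_s: 1.23
position: [0.3087, -0.3166, 0.2048]
tool_rot: [[0.999, -0.043, 0.0], [-0.043, -0.999, -0.0], [0.0, 0.0, -1.0]]
wrist_force: [0.6, 0.9, -0.3]
width: 0.093
grip_force: 0.0
```

Call:
play_rows(motion=[{"offset": [0.021, -0.031, 0.002], "yaw": 0, "jaw": 0.093}, {"offset": [0.021, -0.031, 0.002], "yaw": 0, "jaw": 0.093}, {"offset": [0.021, -0.031, 0.002], "yaw": 0, "jaw": 0.093}, {"offset": [0.021, -0.031, 0.002], "yaw": 0, "jaw": 0.093}, {"offset": [0.021, -0.031, 0.002], "yaw": 0, "jaw": 0.093}, {"offset": [0.021, -0.031, 0.002], "yaw": 0, "jaw": 0.093}, {"offset": [0.021, -0.031, 0.002], "yaw": 0, "jaw": 0.093}, {"offset": [0.021, -0.031, 0.002], "yaw": 0, "jaw": 0.093}, {"offset": [0.021, -0.031, 0.002], "yaw": 0, "jaw": 0.093}, {"offset": [0, 0, 0], "yaw": 0, "jaw": 0.093}])

```text
time_s: 2.07
position: [0.5115, -0.0423, 0.1864]
tool_rot: [[0.999, -0.038, 0.002], [-0.038, -0.999, 0.002], [0.002, -0.002, -1.0]]
wrist_force: [-0.6, 0.3, -0.1]
width: 0.0927
grip_force: 0.0
```

```bash
cat >> h.py <<'E'
YAW=np.radians(-2.45); SEAT=np.array([.676,.0835]); JAR=np.array([.535,-.012])
def where(ref=None):
    s=r.read_state(); R=s["tool_rot"]; p=s["position"]; a=np.degrees(np.arctan2(R[1,0],R[0,0]))
    c,n=np.cos(YAW),np.sin(YAW); q=np.array([[c,n],[-n,c]])@(p[:2]-SEAT)
    print("t",round(s["time_s"],2),"p",p.round(4),"yaw",a.round(2),"rackxy",q.round(4),"F",s["wrist_force"].round(1),"w",round(s["width"],4),s["grip_force"])
    if ref is not None: print("tool-frame to ref",(R.T@(np.array([*ref])-p)).round(4))
E
python3 -c "
from h import *
where((*JAR,.018))"
```

```text
t 2.07 p [ 0.5115 -0.0423  0.1864] yaw -2.17 rackxy [-0.159  -0.1328] F [-0.6  0.3 -0.1] w 0.0927 0.0
tool-frame to ref [ 0.022  -0.0308  0.1685]
```

Call:
play_rows(motion=[{"offset": [0.012, -0.017, 0.02], "yaw": 0, "jaw": 0.093}, {"offset": [0.011, -0.016, 0.02], "yaw": 0, "jaw": 0.093}, {"offset": [0, 0, 0.02], "yaw": 0, "jaw": 0.093}, {"offset": [0, 0, 0.01], "yaw": 0, "jaw": 0.093}, {"offset": [0, 0, 0], "yaw": 0, "jaw": 0.093}, {"offset": [0, 0, 0], "yaw": 0, "jaw": 0.093}, {"offset": [0, 0, 0], "yaw": 0, "jaw": 0.093}, {"offset": [0, 0, 0], "yaw": 0, "jaw": 0.093}, {"offset": [0, 0, 0], "yaw": 0, "jaw": 0.093}, {"offset": [0, 0, 0], "yaw": 0, "jaw": 0.093}])

```text
time_s: 2.9
position: [0.5336, -0.0159, 0.1176]
tool_rot: [[0.999, -0.043, 0.002], [-0.043, -0.999, -0.0], [0.002, 0.0, -1.0]]
wrist_force: [-0.4, -0.2, -0.4]
width: 0.0932
grip_force: 0.0
```

```bash
python3 -c "
from h import *
where((*JAR,.018))
im=r.grab_frame('side'); cv2.imwrite('pics/s1.png',cv2.resize(im[90:290,230:430],None,fx=3,fy=3)[:,:,::-1])"
```

```text
t 2.9 p [ 0.5336 -0.0159  0.1176] yaw -2.47 rackxy [-0.138  -0.1054] F [-0.4 -0.2 -0.4] w 0.0932 0.0
tool-frame to ref [ 0.001  -0.004   0.0996]
```

View pics/s1.png

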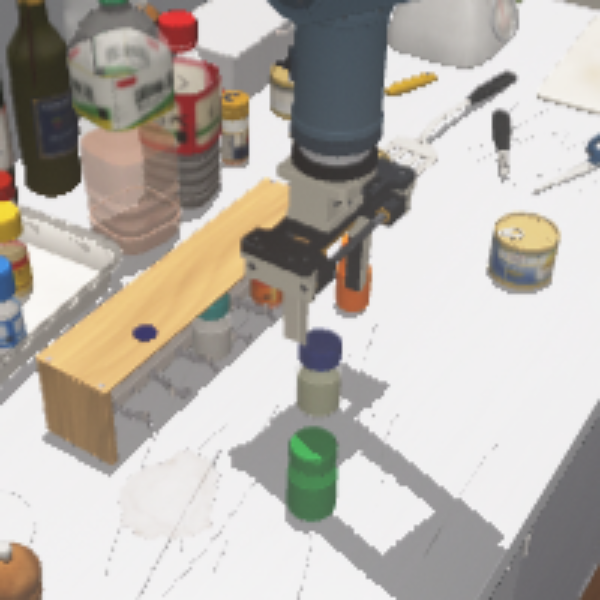

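The gripper is aligned above the navy jar, at about (320,370) in this crop. I'll descend and grip.

Call:
play_rows(motion=[{"offset": [0.001, -0.004, 0.01], "yaw": 0, "jaw": 0.093}, {"offset": [0, 0, 0.02], "yaw": 0, "jaw": 0.093}, {"offset": [0, 0, 0.02], "yaw": 0, "jaw": 0.093}, {"offset": [0, 0, 0.02], "yaw": 0, "jaw": 0.093}, {"offset": [0, 0, 0.02], "yaw": 0, "jaw": 0.093}, {"offset": [0, 0, 0.0095], "yaw": 0, "jaw": 0.093}, {"offset": [0, 0, 0], "yaw": 0, "jaw": 0.093}, {"offset": [0, 0, 0], "yaw": 0, "jaw": 0.03}, {"offset": [0, 0, 0], "yaw": 0, "jaw": 0.03}, {"offset": [0, 0, 0], "yaw": 0, "jaw": 0.03}])

```text
time_s: 3.78
position: [0.5354, -0.0116, 0.0183]
tool_rot: [[0.999, -0.043, 0.002], [-0.043, -0.999, -0.001], [0.002, 0.0, -1.0]]
wrist_force: [0.2, 0.6, -0.5]
width: 0.0778
grip_force: 0.0
```

Call:
play_rows(motion=[{"offset": [0, 0, 0], "yaw": 0, "jaw": 0.03}, {"offset": [0, 0, 0], "yaw": 0, "jaw": 0.03}, {"offset": [0, 0, 0], "yaw": 0, "jaw": 0.03}, {"offset": [0, 0, 0], "yaw": 0, "jaw": 0.03}, {"offset": [0, 0, 0], "yaw": 0, "jaw": 0.03}, {"offset": [0, 0, 0], "yaw": 0, "jaw": 0.03}, {"offset": [0, 0, -0.002], "yaw": 0, "jaw": 0.03}, {"offset": [0, 0, -0.002], "yaw": 0, "jaw": 0.03}, {"offset": [0, 0, 0], "yaw": 0, "jaw": 0.03}, {"offset": [0, 0, 0], "yaw": 0, "jaw": 0.03}])

```text
time_s: 4.62
position: [0.5344, -0.0115, 0.0213]
tool_rot: [[0.999, -0.043, 0.0], [-0.043, -0.999, -0.0], [0.0, 0.0, -1.0]]
wrist_force: [0.2, 0.3, -0.6]
width: 0.0451
grip_force: 30.0
```

```bash
python3 -c "
from h import *
where((*SEAT,.018))"
```

```text
t 4.62 p [ 0.5344 -0.0115  0.0213] yaw -2.45 rackxy [-0.1374 -0.1009] F [ 0.2  0.3 -0.6] w 0.0451 29.996420983225107
tool-frame to ref [ 0.1374 -0.1009  0.0033]
```

Call:
play_rows(motion=[{"offset": [0.012, -0.01, 0], "yaw": 0, "jaw": 0.03}, {"offset": [0.012, -0.018, 0], "yaw": 0, "jaw": 0.03}, {"offset": [0.012, -0.02, 0], "yaw": 0, "jaw": 0.03}, {"offset": [0.012, -0.02, 0], "yaw": 0, "jaw": 0.03}, {"offset": [0.012, -0.018, 0], "yaw": 0, "jaw": 0.03}, {"offset": [0.01, -0.011, 0], "yaw": 0, "jaw": 0.03}, {"offset": [0.007, -0.004, 0], "yaw": 0, "jaw": 0.03}, {"offset": [0, 0, 0], "yaw": 0, "jaw": 0.03}, {"offset": [0, 0, 0], "yaw": 0, "jaw": 0.03}, {"offset": [0, 0, 0], "yaw": 0, "jaw": 0.03}])

```text
time_s: 5.45
position: [0.6147, 0.0854, 0.0208]
tool_rot: [[0.999, -0.043, -0.001], [-0.043, -0.999, -0.0], [-0.001, 0.0, -1.0]]
wrist_force: [-1.2, 0.1, -0.2]
width: 0.0451
grip_force: 30.0
```

```bash
python3 -c "
from h import *
where((*SEAT,.018))
for n,(a,b,c,d) in dict(side=(130,280,210,360),top=(140,220,240,340)).items():
    im=r.grab_frame(n); k=4; cv2.imwrite(f'pics/{n}2.png',cv2.resize(im[a:b,c:d],None,fx=k,fy=k)[:,:,::-1])"
```

```text
t 5.45 p [0.6147 0.0854 0.0208] yaw -2.47 rackxy [-0.0613 -0.0007] F [-1.2  0.1 -0.2] w 0.0451 29.996341994265094
tool-frame to ref [ 0.0613 -0.0008  0.0027]
```

View pics/side2.png

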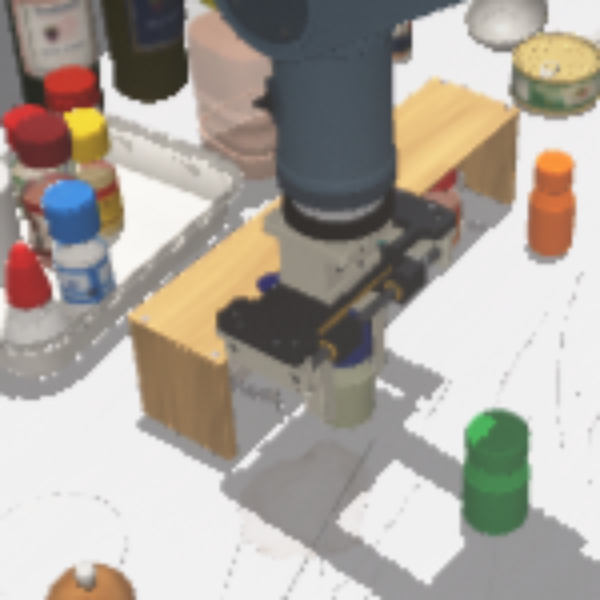

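The jar is held upright in front of the empty bay, at about (350,390) in the crop. The gripper body is clear above the board.

Call:
play_rows(motion=[{"offset": [0.008, -0.0008, 0], "yaw": 0, "jaw": 0.03}, {"offset": [0.008, 0, 0], "yaw": 0, "jaw": 0.03}, {"offset": [0.006, 0, 0], "yaw": 0, "jaw": 0.03}, {"offset": [0.003, 0, 0], "yaw": 0, "jaw": 0.03}, {"offset": [0, 0, 0], "yaw": 0, "jaw": 0.03}, {"offset": [0, 0, 0.001], "yaw": 0, "jaw": 0.03}, {"offset": [0, 0, 0.001], "yaw": 0, "jaw": 0.03}, {"offset": [0, 0, 0.001], "yaw": 0, "jaw": 0.03}, {"offset": [0, 0, 0], "yaw": 0, "jaw": 0.03}, {"offset": [0, 0, 0], "yaw": 0, "jaw": 0.03}])

```text
time_s: 6.38
position: [0.6402, 0.0859, 0.018]
tool_rot: [[0.999, -0.043, -0.001], [-0.043, -0.999, 0.0], [-0.001, -0.0, -1.0]]
wrist_force: [0.6, 0.1, -1.9]
width: 0.0452
grip_force: 30.0
```

```bash
python3 -c "
from h import *
where((*SEAT,.018))"
```

```text
t 6.38 p [0.6402 0.0859 0.018 ] yaw -2.44 rackxy [-0.0358  0.0009] F [ 0.6  0.1 -1.9] w 0.0452 29.99652108628652
tool-frame to ref [ 0.0358  0.0009 -0.    ]
```

Call:
play_rows(motion=[{"offset": [0, 0.0009, 0], "yaw": 0, "jaw": 0.03}, {"offset": [0, 0, 0], "yaw": 0, "jaw": 0.03}, {"offset": [0, 0, 0], "yaw": 0, "jaw": 0.065}, {"offset": [0, 0, 0], "yaw": 0, "jaw": 0.065}, {"offset": [0, 0, 0], "yaw": 0, "jaw": 0.065}, {"offset": [0, 0, 0], "yaw": 0, "jaw": 0.065}, {"offset": [0, 0, 0], "yaw": 0, "jaw": 0.065}, {"offset": [-0.01, 0, 0], "yaw": 0, "jaw": 0.065}, {"offset": [-0.015, 0, 0], "yaw": 0, "jaw": 0.065}, {"offset": [-0.02, 0, 0], "yaw": 0, "jaw": 0.065}])

```text
time_s: 7.22
position: [0.5963, 0.0867, 0.0182]
tool_rot: [[0.999, -0.043, 0.002], [-0.043, -0.999, -0.0], [0.002, 0.0, -1.0]]
wrist_force: [0.1, -0.7, -0.4]
width: 0.0652
grip_force: 0.0
```

Call:
play_rows(motion=[{"offset": [0, 0, 0], "yaw": 0, "jaw": 0.065}, {"offset": [0, 0, 0], "yaw": 0, "jaw": 0.003}, {"offset": [0, 0, 0], "yaw": 0, "jaw": 0.003}, {"offset": [0, 0, 0], "yaw": 0, "jaw": 0.003}, {"offset": [0, 0, 0], "yaw": 0, "jaw": 0.003}, {"offset": [0, 0, 0], "yaw": 0, "jaw": 0.003}, {"offset": [0, 0, 0], "yaw": 0, "jaw": 0.003}, {"offset": [0, 0, 0], "yaw": 0, "jaw": 0.003}, {"offset": [0, 0, 0], "yaw": 0, "jaw": 0.003}, {"offset": [0, 0, 0], "yaw": 0, "jaw": 0.003}])

```text
time_s: 8.05
position: [0.5956, 0.0869, 0.0181]
tool_rot: [[0.999, -0.043, 0.0], [-0.043, -0.999, 0.0], [-0.0, -0.0, -1.0]]
wrist_force: [-0.5, 0.9, 0.1]
width: 0.0094
grip_force: 0.0
```

```bash
python3 -c "
from h import *
where((*SEAT,.018))
im=r.grab_frame('side'); cv2.imwrite('pics/s3.png',cv2.resize(im[130:280,210:360],None,fx=4,fy=4)[:,:,::-1])"
```

```text
t 8.05 p [0.5956 0.0869 0.0181] yaw -2.45 rackxy [-0.0804 -0.    ] F [-0.5  0.9  0.1] w 0.0094 0.0
tool-frame to ref [ 0.0804 -0.      0.0001]
```

View pics/s3.png

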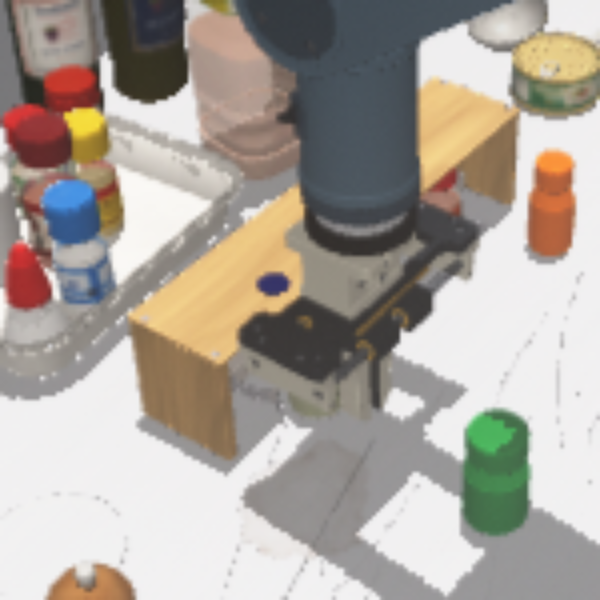

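The jar stands upright behind the closing fingers, with its base at about (310,400).

Call:
play_rows(motion=[{"offset": [0.006, 0, 0], "yaw": 0, "jaw": 0.003}, {"offset": [0.004, 0, 0], "yaw": 0, "jaw": 0.003}, {"offset": [0.002, 0, 0], "yaw": 0, "jaw": 0.003}, {"offset": [0.002, 0, 0], "yaw": 0, "jaw": 0.003}, {"offset": [0.002, 0, 0], "yaw": 0, "jaw": 0.003}, {"offset": [0.002, 0, 0], "yaw": 0, "jaw": 0.003}, {"offset": [0.002, 0, 0], "yaw": 0, "jaw": 0.003}, {"offset": [0.002, 0, 0], "yaw": 0, "jaw": 0.003}, {"offset": [0.002, 0, 0], "yaw": 0, "jaw": 0.003}, {"offset": [0.002, 0, 0], "yaw": 0, "jaw": 0.003}])

```text
time_s: 8.93
position: [0.6217, 0.0858, 0.0181]
tool_rot: [[0.999, -0.043, -0.0], [-0.043, -0.999, 0.0], [-0.0, -0.0, -1.0]]
wrist_force: [-1.8, 0.3, -0.4]
width: 0.0029
grip_force: 0.6
```

Call:
play_rows(motion=[{"offset": [0.001, 0, 0], "yaw": 0, "jaw": 0.003}, {"offset": [0.001, 0, 0], "yaw": 0, "jaw": 0.003}, {"offset": [0.001, 0, 0], "yaw": 0, "jaw": 0.003}, {"offset": [0.001, 0, 0], "yaw": 0, "jaw": 0.003}, {"offset": [0.001, 0, 0], "yaw": 0, "jaw": 0.003}, {"offset": [0.001, 0, 0], "yaw": 0, "jaw": 0.003}, {"offset": [0.001, 0, 0], "yaw": 0, "jaw": 0.003}, {"offset": [0.001, 0, 0], "yaw": 0, "jaw": 0.003}, {"offset": [0, 0, 0], "yaw": 0, "jaw": 0.003}, {"offset": [0, 0, 0], "yaw": 0, "jaw": 0.003}])

```text
time_s: 9.77
position: [0.6299, 0.0854, 0.0181]
tool_rot: [[0.999, -0.043, 0.001], [-0.043, -0.999, -0.0], [0.001, -0.0, -1.0]]
wrist_force: [-1.2, -0.4, 0.2]
width: 0.0031
grip_force: 0.4
```

```bash
python3 -c "
from h import *
where((*SEAT,.018))
im=r.grab_frame('side'); cv2.imwrite('pics/s4.png',cv2.resize(im[130:280,210:360],None,fx=4,fy=4)[:,:,::-1])"
```

```text
t 9.77 p [0.6299 0.0854 0.0181] yaw -2.45 rackxy [-0.0461 -0.    ] F [-1.2 -0.4  0.2] w 0.0031 0.3993553035400055
tool-frame to ref [ 0.0461 -0.      0.0002]
```

View pics/s4.png

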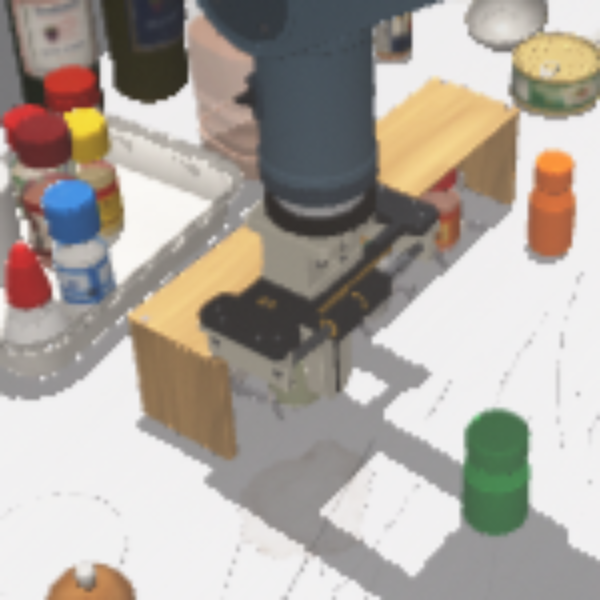

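The jar at about (295,385) is sliding in ahead of the fingers. I'll keep pushing.

Call:
play_rows(motion=[{"offset": [0.001, 0, 0], "yaw": 0, "jaw": 0.003}, {"offset": [0.001, 0, 0], "yaw": 0, "jaw": 0.003}, {"offset": [0.001, 0, 0], "yaw": 0, "jaw": 0.003}, {"offset": [0.001, 0, 0], "yaw": 0, "jaw": 0.003}, {"offset": [0.001, 0, 0], "yaw": 0, "jaw": 0.003}, {"offset": [0.001, 0, 0], "yaw": 0, "jaw": 0.003}, {"offset": [0.001, 0, 0], "yaw": 0, "jaw": 0.003}, {"offset": [0.001, 0, 0], "yaw": 0, "jaw": 0.003}, {"offset": [0, 0, 0], "yaw": 0, "jaw": 0.003}, {"offset": [0, 0, 0], "yaw": 0, "jaw": 0.003}])

```text
time_s: 10.65
position: [0.6381, 0.0851, 0.0182]
tool_rot: [[0.999, -0.043, 0.001], [-0.043, -0.999, 0.0], [0.001, -0.0, -1.0]]
wrist_force: [-0.3, 0.2, 0.4]
width: 0.0029
grip_force: 0.1
```

Call:
play_rows(motion=[{"offset": [0.001, 0, 0], "yaw": 0, "jaw": 0.003}, {"offset": [0.001, 0, 0], "yaw": 0, "jaw": 0.003}, {"offset": [0.001, 0, 0], "yaw": 0, "jaw": 0.003}, {"offset": [0, 0, 0], "yaw": 0, "jaw": 0.003}, {"offset": [0, 0, 0], "yaw": 0, "jaw": 0.003}, {"offset": [0, 0, 0], "yaw": 0, "jaw": 0.003}, {"offset": [0, 0, 0], "yaw": 0, "jaw": 0.003}, {"offset": [0, 0, 0], "yaw": 0, "jaw": 0.003}, {"offset": [0, 0, 0], "yaw": 0, "jaw": 0.003}, {"offset": [0, 0, 0], "yaw": 0, "jaw": 0.003}])

```text
time_s: 11.48
position: [0.6406, 0.085, 0.0182]
tool_rot: [[0.999, -0.043, 0.0], [-0.043, -0.999, 0.0], [0.0, -0.0, -1.0]]
wrist_force: [-0.2, -0.0, 0.3]
width: 0.0027
grip_force: 0.0
```

Call:
play_rows(motion=[{"offset": [0.001, 0, 0], "yaw": 0, "jaw": 0.003}, {"offset": [0.001, 0, 0], "yaw": 0, "jaw": 0.003}, {"offset": [0.001, 0, 0], "yaw": 0, "jaw": 0.003}, {"offset": [0, 0, 0], "yaw": 0, "jaw": 0.003}, {"offset": [0, 0, 0], "yaw": 0, "jaw": 0.003}, {"offset": [0, 0, 0], "yaw": 0, "jaw": 0.003}, {"offset": [0, 0, 0], "yaw": 0, "jaw": 0.003}, {"offset": [0, 0, 0], "yaw": 0, "jaw": 0.003}, {"offset": [0, 0, 0], "yaw": 0, "jaw": 0.003}, {"offset": [0, 0, 0], "yaw": 0, "jaw": 0.003}])

```text
time_s: 12.32
position: [0.6436, 0.0849, 0.0182]
tool_rot: [[0.999, -0.043, 0.0], [-0.043, -0.999, 0.0], [0.0, -0.0, -1.0]]
wrist_force: [0.5, -0.3, -0.2]
width: 0.003
grip_force: 0.0
```

Call:
play_rows(motion=[{"offset": [0.0007, 0, 0], "yaw": 0, "jaw": 0.003}, {"offset": [0, 0, 0], "yaw": 0, "jaw": 0.003}, {"offset": [0, 0, 0], "yaw": 0, "jaw": 0.003}, {"offset": [0, 0, 0], "yaw": 0, "jaw": 0.003}, {"offset": [0, 0, 0], "yaw": 0, "jaw": 0.003}, {"offset": [0, 0, 0], "yaw": 0, "jaw": 0.003}, {"offset": [0, 0, 0], "yaw": 0, "jaw": 0.003}, {"offset": [0, 0, 0], "yaw": 0, "jaw": 0.003}, {"offset": [0, 0, 0], "yaw": 0, "jaw": 0.003}, {"offset": [0, 0, 0], "yaw": 0, "jaw": 0.003}])

```text
time_s: 13.15
position: [0.6441, 0.0848, 0.0181]
tool_rot: [[0.999, -0.043, -0.0], [-0.043, -0.999, 0.0], [-0.0, 0.0, -1.0]]
wrist_force: [-1.9, -0.2, 1.3]
width: 0.0029
grip_force: 0.8
```

Call:
play_rows(motion=[{"offset": [-0.005, 0, 0], "yaw": 0, "jaw": 0.003}, {"offset": [-0.015, 0, 0], "yaw": 0, "jaw": 0.003}, {"offset": [-0.02, 0, 0], "yaw": 0, "jaw": 0.003}, {"offset": [-0.02, 0, 0], "yaw": 0, "jaw": 0.003}, {"offset": [0, 0, -0.03], "yaw": 0, "jaw": 0.003}, {"offset": [0, 0, -0.04], "yaw": 0, "jaw": 0.003}, {"offset": [0, 0.03, -0.025], "yaw": 0, "jaw": 0.003}, {"offset": [-0.01, 0.038, 0], "yaw": 0, "jaw": 0.003}, {"offset": [-0.01, 0.038, 0], "yaw": 0, "jaw": 0.003}, {"offset": [-0.01, 0.038, 0], "yaw": 0, "jaw": 0.003}])

```text
time_s: 13.98
position: [0.5481, -0.0563, 0.1142]
tool_rot: [[0.999, -0.041, 0.003], [-0.041, -0.999, -0.001], [0.003, 0.001, -1.0]]
wrist_force: [-0.3, -0.7, 0.0]
width: 0.003
grip_force: 0.0
```

Call:
play_rows(motion=[{"offset": [-0.01, 0.038, 0], "yaw": 0, "jaw": 0.003}, {"offset": [-0.01, 0.038, 0], "yaw": 0, "jaw": 0.003}, {"offset": [-0.01, 0.038, 0], "yaw": 0, "jaw": 0.003}, {"offset": [0, 0, 0], "yaw": 0, "jaw": 0.003}, {"offset": [0, 0, 0], "yaw": 0, "jaw": 0.003}, {"offset": [0, 0, 0], "yaw": 0, "jaw": 0.003}, {"offset": [0, 0, 0], "yaw": 0, "jaw": 0.003}, {"offset": [0, 0, 0], "yaw": 0, "jaw": 0.003}, {"offset": [0, 0, 0], "yaw": 0, "jaw": 0.003}, {"offset": [0, 0, 0], "yaw": 0, "jaw": 0.003}])

```text
time_s: 14.82
position: [0.5137, -0.1667, 0.1131]
tool_rot: [[0.999, -0.041, 0.0], [-0.041, -0.999, 0.0], [0.0, -0.0, -1.0]]
wrist_force: [0.0, 0.1, -0.2]
width: 0.0032
grip_force: 0.0
```

```bash
python3 -c "
from h import *
where()
im=r.grab_frame('side'); cv2.imwrite('pics/s5.png',cv2.resize(im[140:270,235:365],None,fx=4.6,fy=4.6,interpolation=2)[:,:,::-1])
cx,sx=np.cos(YAW),np.sin(YAW)
R=np.array([[cx,-sx],[sx,cx]])
# predicted outline px of jar base ring at home vs -5mm vs -12
m=r.trace('side','jar_navy'); print([(d['p'],d['bbox']) for d in m])
th=np.linspace(0,6.28,60)
for dx in(0,-.003,-.006,-.012):
  P=[]
  for z in(0.0,.045):
    for t in th: P.append([*(SEAT+R@np.array([dx+.023*np.cos(t),.023*np.sin(t)])),z])
  q=proj('side',P); print(dx,q.min(0).round(1),q.max(0).round(1))
"
```

```text
t 14.82 p [ 0.5137 -0.1667  0.1131] yaw -2.34 rackxy [-0.1515 -0.2569] F [ 0.   0.1 -0.2] w 0.0032 0.0
[(0.94, [325.3, 228.6, 343.3, 265.6]), (0.79, [273.5, 206.4, 288.9, 231.1])]
0 [271.3 209.2] [287.3 230.5]
-0.003 [272.  209.6] [288.1 230.9]
-0.006 [272.8 210. ] [288.9 231.3]
-0.012 [274.4 210.7] [290.4 232.1]
```

View pics/s5.png

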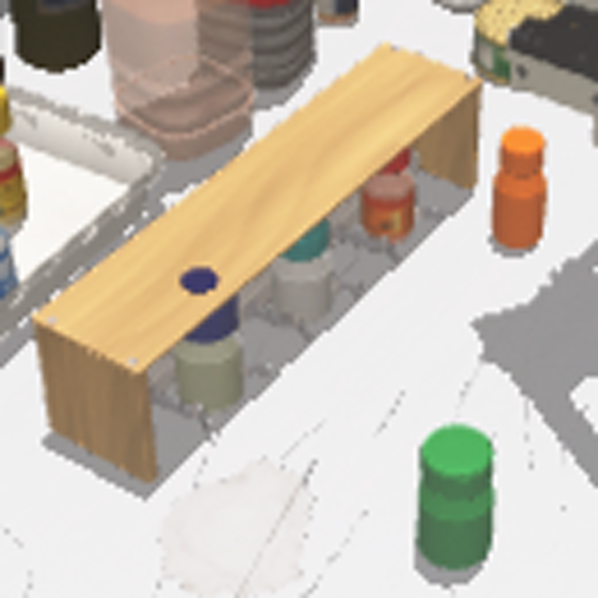

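```bash
python3 -c "
from h import *
im=r.grab_frame('side')
cx,sx=np.cos(YAW),np.sin(YAW); R=np.array([[cx,-sx],[sx,cx]]); th=np.linspace(0,6.28,80)
def hull(x,y,rad,h):
  P=[[*(SEAT+R@np.array([x+rad*np.cos(t),y+rad*np.sin(t)])),z] for z in(0,h) for t in th]
  return proj('side',P)
for nm,y,rad,h in(('jar_navy',0,.023,.045),('jar_teal',-.105,.022,.04),('jar_red',-.21,.0195,.045)):
  for d in r.trace('side',nm):
    m=d['pixels']; b=d['bbox']; print(nm,round(d['p'],2),np.round(b,1))
    yy=np.arange(int(b[3])-9,int(b[3])-3); e=[(np.where(m[v])[0].min(),np.where(m[v])[0].max()+1) for v in yy if m[v].any()]; e=np.mean(e,0)
    print('  lower edges',e, 'mid',e.mean())
  for dx in(0,-.006,-.012):
    q=hull(dx,y,rad,h); print('  pred',dx,q.min(0)[0].round(1),q.max(0).round(1),'mid',((q.min(0)+q.max(0))/2)[0].round(2))
g=cv2.resize(im[195:245,255:330],None,fx=10,fy=10,interpolation=cv2.INTER_NEAREST); cv2.imwrite('pics/s6.png',g[:,:,::-1])
"
```

```text
jar_navy 0.92 [325.5 230.3 344.  264.8]
  lower edges [326.16666667 341.33333333] mid 333.75
jar_navy 0.79 [272.7 205.  288.5 231.4]
  lower edges [274.         287.66666667] mid 280.83333333333337
  pred 0 271.2 [287.3 230.5] mid 279.28
  pred -0.006 272.8 [288.9 231.3] mid 280.83
  pred -0.012 274.4 [290.4 232.1] mid 282.39
jar_teal 0.63 [243.3 149.6 341.7 241. ]
  lower edges [249.66666667 268.33333333] mid 259.0
jar_teal 0.59 [294.3 182.8 307.8 210. ]
  lower edges [294.         307.66666667] mid 300.83333333333337
  pred 0 293.1 [307.1 211.3] mid 300.08
  pred -0.006 294.6 [308.6 212.1] mid 301.6
  pred -0.012 296.1 [310.1 212.8] mid 303.12
jar_red 0.81 [341.  166.2 355.7 193.8]
  lower edges [342.16666667 353.        ] mid 347.58333333333337
jar_red 0.68 [316.7 175.4 323.7 193.8]
  lower edges [314. 325.] mid 319.5
  pred 0 313.0 [324.8 193.8] mid 318.9
  pred -0.006 314.5 [326.3 194.5] mid 320.37
  pred -0.012 315.9 [327.8 195.1] mid 321.86
```

View pics/s6.png

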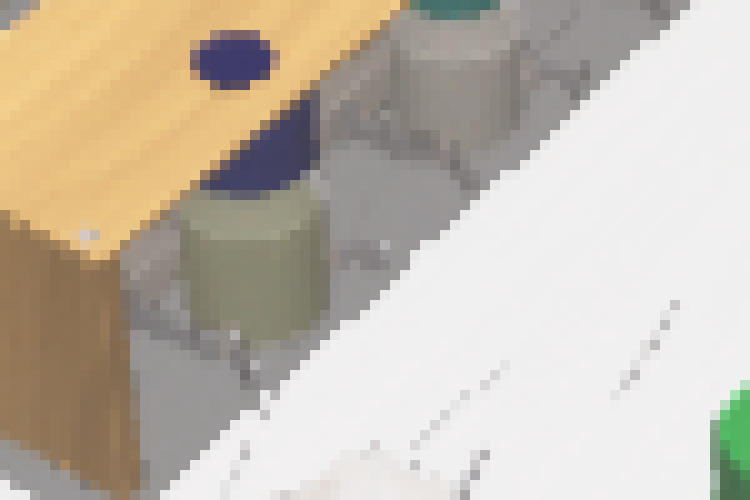

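The jar is upright in the bay under the dot and looks about home, with its glass at columns 273–288. The measurement can't exclude it being about 2 mm short, so I'll do one more firm press.

Call:
play_rows(motion=[{"offset": [0.006, -0.03, 0], "yaw": 0, "jaw": 0.003}, {"offset": [0.01, -0.037, 0], "yaw": 0, "jaw": 0.003}, {"offset": [0.01, -0.038, 0], "yaw": 0, "jaw": 0.003}, {"offset": [0.01, -0.038, 0], "yaw": 0, "jaw": 0.003}, {"offset": [0.01, -0.038, 0], "yaw": 0, "jaw": 0.003}, {"offset": [0.01, -0.038, 0], "yaw": 0, "jaw": 0.003}, {"offset": [0.006, -0.038, 0.03], "yaw": 0, "jaw": 0.003}, {"offset": [0, 0, 0.03], "yaw": 0, "jaw": 0.003}, {"offset": [0, 0, 0.025], "yaw": 0, "jaw": 0.003}, {"offset": [0, 0, 0], "yaw": 0, "jaw": 0.003}])

```text
time_s: 15.95
position: [0.5811, 0.0819, 0.0275]
tool_rot: [[0.999, -0.041, -0.009], [-0.041, -0.999, 0.0], [-0.009, -0.0, -1.0]]
wrist_force: [-1.8, -0.5, -0.0]
width: 0.0028
grip_force: 0.0
```

```bash
python3 -c "
from h import *
where((*SEAT,.018))"
```

```text
t 15.95 p [0.5811 0.0819 0.0275] yaw -2.35 rackxy [-0.0947 -0.0056] F [-1.8 -0.5 -0. ] w 0.0028 0.0
tool-frame to ref [ 0.0948 -0.0055  0.0086]
```

Call:
play_rows(motion=[{"offset": [0.005, -0.0055, 0.008], "yaw": 0, "jaw": 0.003}, {"offset": [0.01, 0, 0], "yaw": 0, "jaw": 0.003}, {"offset": [0.01, 0, 0], "yaw": 0, "jaw": 0.003}, {"offset": [0.01, 0, 0], "yaw": 0, "jaw": 0.003}, {"offset": [0.01, 0, 0], "yaw": 0, "jaw": 0.003}, {"offset": [0.005, 0, 0], "yaw": 0, "jaw": 0.003}, {"offset": [0, 0, 0], "yaw": 0, "jaw": 0.003}, {"offset": [0, 0, 0], "yaw": 0, "jaw": 0.003}, {"offset": [0, 0, 0], "yaw": 0, "jaw": 0.003}, {"offset": [0, 0, 0], "yaw": 0, "jaw": 0.003}])

```text
time_s: 16.78
position: [0.6348, 0.0842, 0.0248]
tool_rot: [[0.999, -0.043, -0.0], [-0.043, -0.999, 0.0], [-0.0, -0.0, -1.0]]
wrist_force: [-0.2, 0.7, -0.1]
width: 0.0028
grip_force: 0.0
```

```bash
python3 -c "
from h import *
where((*SEAT,.018))"
```

```text
t 16.78 p [0.6348 0.0842 0.0248] yaw -2.45 rackxy [-0.0411 -0.0011] F [-0.2  0.7 -0.1] w 0.0028 0.0
tool-frame to ref [ 0.0411 -0.0011  0.0068]
```

Now lower to 0.018 and press: to −0.033, then in small steps.

Call:
play_rows(motion=[{"offset": [0, -0.001, 0.003], "yaw": 0, "jaw": 0.003}, {"offset": [0, 0, 0.0035], "yaw": 0, "jaw": 0.003}, {"offset": [0.003, 0, 0], "yaw": 0, "jaw": 0.003}, {"offset": [0.003, 0, 0], "yaw": 0, "jaw": 0.003}, {"offset": [0.002, 0, 0], "yaw": 0, "jaw": 0.003}, {"offset": [0, 0, 0], "yaw": 0, "jaw": 0.003}, {"offset": [0, 0, 0], "yaw": 0, "jaw": 0.003}, {"offset": [0, 0, 0], "yaw": 0, "jaw": 0.003}, {"offset": [0, 0, 0], "yaw": 0, "jaw": 0.003}, {"offset": [0, 0, 0], "yaw": 0, "jaw": 0.003}])

```text
time_s: 17.62
position: [0.6409, 0.085, 0.0175]
tool_rot: [[0.999, -0.042, -0.005], [-0.042, -0.999, 0.0], [-0.005, 0.0, -1.0]]
wrist_force: [-7.8, 0.2, 3.6]
width: 0.003
grip_force: 3.9
```

Call:
play_rows(motion=[{"offset": [0.001, 0, 0], "yaw": 0, "jaw": 0.003}, {"offset": [0, 0, 0], "yaw": 0, "jaw": 0.003}, {"offset": [0, 0, 0], "yaw": 0, "jaw": 0.003}, {"offset": [0, 0, 0], "yaw": 0, "jaw": 0.003}, {"offset": [0, 0, 0], "yaw": 0, "jaw": 0.003}, {"offset": [0, 0, 0], "yaw": 0, "jaw": 0.003}, {"offset": [0, 0, 0], "yaw": 0, "jaw": 0.003}, {"offset": [0, 0, 0], "yaw": 0, "jaw": 0.003}, {"offset": [0, 0, 0], "yaw": 0, "jaw": 0.003}, {"offset": [0, 0, 0], "yaw": 0, "jaw": 0.003}])

```text
time_s: 18.45
position: [0.6408, 0.085, 0.0175]
tool_rot: [[0.999, -0.042, -0.008], [-0.042, -0.999, 0.0], [-0.008, 0.0, -1.0]]
wrist_force: [-10.5, -0.8, 5.5]
width: 0.0034
grip_force: 5.6
```

```bash
python3 -c "
from h import *
where((*SEAT,.018)); s=r.read_state(); print(s['torque'],s['tool_rot'].round(4),s['qpos'])
r.grab_frame('side')
for d in r.trace('side','jar_navy'): print(d['p'],d['bbox'],d['pixels'].sum())
r.grab_frame('top')
for d in r.trace('top','rack'): print(d['p'],d['bbox'])
for n in('dot',): print([ (d['p'],d['bbox']) for d in r.trace('top',n)])
"
```

```text
t 18.45 p [0.6408 0.085  0.0175] yaw -2.43 rackxy [-0.0353  0.    ] F [-10.5  -0.8   5.5] w 0.0034 5.597714965115301
tool-frame to ref [ 0.0352  0.     -0.0008]
[-0.02884092  1.0953658  -0.09159012] [[ 9.991e-01 -4.240e-02 -7.500e-03]
 [-4.240e-02 -9.991e-01  1.000e-04]
 [-7.500e-03  2.000e-04 -1.000e+00]] [-2.30614982e+00  3.52034636e+01  8.63308847e+01 -1.22142739e-02
  5.88958204e+01  9.01308813e+01]
0.75 [322.6, 230.1, 342.5, 262.5] 484
0.63 [281.1, 223.0, 286.5, 228.7] 14
0.63 [296.6, 160.0, 365.1, 193.3]
[]
```

```bash
python3 -c "
from h import *
for z in(.2,.24,.26,.28,.3,.32): print(z-.1176, proj('side',[[.5336,-.0159,z]]).round(1))
# UR-like FK guess: wrist height from qpos
"; python3 - <<'E'
import cv2
im=cv2.imread('pics/s1.png'); 
# brightness profile along the gripper axis in crop px
for y in range(60,300,9): print(y//3+90, im[y,330:345].mean((0,1)).round(), end=';')
E
```

```text
0.08240000000000001 [[339.1 170.9]]
0.1224 [[339.8 158.8]]
0.14240000000000003 [[340.1 152.5]]
0.16240000000000004 [[340.4 146.1]]
0.1824 [[340.8 139.6]]
0.20240000000000002 [[341.1 132.8]]
110 85.0;113 85.0;116 86.0;119 86.0;122 87.0;125 87.0;128 88.0;131 88.0;134 96.0;137 79.0;140 72.0;143 139.0;146 62.0;149 53.0;152 141.0;155 145.0;158 120.0;161 135.0;164 119.0;167 76.0;170 136.0;173 174.0;176 93.0;179 99.0;182 93.0;185 154.0;188 153.0;
```

Call:
play_rows(motion=[{"offset": [-0.004, 0, 0], "yaw": 0, "jaw": 0.003}, {"offset": [-0.004, 0, 0], "yaw": 0, "jaw": 0.003}, {"offset": [0, 0, -0.003], "yaw": 0, "jaw": 0.003}, {"offset": [0, 0, -0.002], "yaw": 0, "jaw": 0.003}, {"offset": [0, 0, 0], "yaw": 0, "jaw": 0.003}, {"offset": [0.003, 0, 0], "yaw": 0, "jaw": 0.003}, {"offset": [0.002, 0, 0], "yaw": 0, "jaw": 0.003}, {"offset": [0.002, 0, 0], "yaw": 0, "jaw": 0.003}, {"offset": [0, 0, 0], "yaw": 0, "jaw": 0.003}, {"offset": [0, 0, 0], "yaw": 0, "jaw": 0.003}])

```text
time_s: 19.53
position: [0.6435, 0.0848, 0.0228]
tool_rot: [[0.999, -0.043, -0.0], [-0.043, -0.999, 0.0], [-0.0, 0.0, -1.0]]
wrist_force: [0.3, -0.2, 0.5]
width: 0.0031
grip_force: 0.0
```

```bash
python3 -c "
from h import *
where((*SEAT,.018)); print(r.read_state()['torque'])"
```

```text
t 19.53 p [0.6435 0.0848 0.0228] yaw -2.45 rackxy [-0.0325 -0.0001] F [ 0.3 -0.2  0.5] w 0.0031 0.0
tool-frame to ref [ 0.0325 -0.0001  0.0048]
[ 0.0438282  -0.00600704 -0.03735962]
```

Call:
play_rows(motion=[{"offset": [0.001, 0, 0], "yaw": 0, "jaw": 0.003}, {"offset": [0, 0, 0], "yaw": 0, "jaw": 0.003}, {"offset": [0, 0, 0], "yaw": 0, "jaw": 0.003}, {"offset": [0, 0, 0], "yaw": 0, "jaw": 0.003}, {"offset": [0, 0, 0], "yaw": 0, "jaw": 0.003}, {"offset": [0, 0, 0], "yaw": 0, "jaw": 0.003}, {"offset": [0, 0, 0], "yaw": 0, "jaw": 0.003}, {"offset": [0, 0, 0], "yaw": 0, "jaw": 0.003}, {"offset": [0, 0, 0], "yaw": 0, "jaw": 0.003}, {"offset": [0, 0, 0], "yaw": 0, "jaw": 0.003}])

```text
time_s: 20.37
position: [0.6441, 0.0848, 0.0229]
tool_rot: [[0.999, -0.043, -0.001], [-0.043, -0.999, 0.0], [-0.001, 0.0, -1.0]]
wrist_force: [-1.8, -0.1, -1.4]
width: 0.0033
grip_force: 0.8
```

Call:
play_rows(motion=[{"offset": [0.001, 0, 0], "yaw": 0, "jaw": 0.003}, {"offset": [0, 0, 0], "yaw": 0, "jaw": 0.003}, {"offset": [0, 0, 0], "yaw": 0, "jaw": 0.003}, {"offset": [0, 0, 0], "yaw": 0, "jaw": 0.003}, {"offset": [0, 0, 0], "yaw": 0, "jaw": 0.003}, {"offset": [0, 0, 0], "yaw": 0, "jaw": 0.003}, {"offset": [0, 0, 0], "yaw": 0, "jaw": 0.003}, {"offset": [0, 0, 0], "yaw": 0, "jaw": 0.003}, {"offset": [0, 0, 0], "yaw": 0, "jaw": 0.003}, {"offset": [0, 0, 0], "yaw": 0, "jaw": 0.003}])

```text
time_s: 21.2
position: [0.644, 0.0848, 0.0229]
tool_rot: [[0.999, -0.043, -0.003], [-0.043, -0.999, -0.0], [-0.003, 0.0, -1.0]]
wrist_force: [-5.5, -1.1, 0.6]
width: 0.0033
grip_force: 2.8
```

```bash
python3 -c "
from h import *
where((*SEAT,.018)); print(r.read_state()['torque'])"
```

```text
t 21.2 p [0.644  0.0848 0.0229] yaw -2.44 rackxy [-0.032  -0.0001] F [-5.5 -1.1  0.6] w 0.0033 2.8048724122345448
tool-frame to ref [ 0.032  -0.0001  0.0048]
[-0.04632409  0.58267445 -0.06691865]
```

The torque shows the fingers are stopped by the board's front edge, with the jar already ahead of them and seated in the clip. I'll retreat.

Call:
play_rows(motion=[{"offset": [-0.007, 0, 0], "yaw": 0, "jaw": 0.003}, {"offset": [-0.015, 0, 0], "yaw": 0, "jaw": 0.003}, {"offset": [-0.02, 0, 0], "yaw": 0, "jaw": 0.003}, {"offset": [-0.02, 0, 0], "yaw": 0, "jaw": 0.003}, {"offset": [0, 0, -0.03], "yaw": 0, "jaw": 0.003}, {"offset": [0, 0, -0.04], "yaw": 0, "jaw": 0.003}, {"offset": [0, 0.03, -0.025], "yaw": 0, "jaw": 0.003}, {"offset": [-0.01, 0.038, 0], "yaw": 0, "jaw": 0.003}, {"offset": [-0.01, 0.038, 0], "yaw": 0, "jaw": 0.003}, {"offset": [-0.01, 0.038, 0], "yaw": 0, "jaw": 0.003}])

```text
time_s: 22.03
position: [0.5477, -0.0565, 0.1195]
tool_rot: [[0.999, -0.041, 0.004], [-0.041, -0.999, -0.001], [0.004, 0.001, -1.0]]
wrist_force: [0.3, 0.2, -0.4]
width: 0.003
grip_force: 0.0
```

Call:
play_rows(motion=[{"offset": [-0.01, 0.038, 0], "yaw": 0, "jaw": 0.003}, {"offset": [-0.01, 0.038, 0], "yaw": 0, "jaw": 0.003}, {"offset": [-0.01, 0.038, 0], "yaw": 0, "jaw": 0.003}, {"offset": [0, 0, 0], "yaw": 0, "jaw": 0.003}, {"offset": [0, 0, 0], "yaw": 0, "jaw": 0.003}, {"offset": [0, 0, 0], "yaw": 0, "jaw": 0.003}, {"offset": [0, 0, 0], "yaw": 0, "jaw": 0.003}, {"offset": [0, 0, 0], "yaw": 0, "jaw": 0.003}, {"offset": [0, 0, 0], "yaw": 0, "jaw": 0.003}, {"offset": [0, 0, 0], "yaw": 0, "jaw": 0.003}])

```text
time_s: 22.87
position: [0.5128, -0.1667, 0.118]
tool_rot: [[0.999, -0.041, 0.0], [-0.041, -0.999, 0.0], [0.0, -0.0, -1.0]]
wrist_force: [-0.4, 0.8, 0.3]
width: 0.0032
grip_force: 0.0
```

```bash
python3 -c "
from h import *
where(); old=cv2.imread('pics/s6.png')[5::10,5::10,::-1].astype(int)
im=r.grab_frame('side'); new=im[195:245,255:330].astype(int)
print('diff',np.abs(new-old).max(), (np.abs(new-old).max(2)>30).sum())
for n in('jar_navy','jar_teal','jar_red'): print(n,[(round(d['p'],2),np.round(d['bbox'],1)) for d in r.trace('side',n)])
"
```

```text
t 22.87 p [ 0.5128 -0.1667  0.118 ] yaw -2.34 rackxy [-0.1523 -0.257 ] F [-0.4  0.8  0.3] w 0.0032 0.0
diff 3 0
jar_navy [(0.92, array([325.3, 229.5, 345. , 263.2])), (0.64, array([275.6, 206.3, 288.1, 231.1]))]
jar_teal [(0.64, array([291.3, 187.5, 308.5, 210.5]))]
jar_red [(0.62, array([318. , 176.6, 326.2, 194.5])), (0.61, array([340.9, 163.8, 354.1, 194. ]))]
```

```bash
python3 -c "
from rig import r
print(r.hand_in())"
```

```text
the job is handed in; nothing more can be done
None
```

The navy-capped jar stands upright under the dark blue dot in the left bay, and the job is handed in at about 23 s. The clip could not be seen closing: a second push, until the fingers met the board edge, did not move the jar, so I judge it home to within about 1–2 mm. On that second push the gripper body caught the board edge at about 12 N before I raised it.

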